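# Index a heatsink to the lens on an inspection slide

### The arm

A 6-joint arm with a two-finger parallel gripper is mounted at the origin on the work surface; the furniture and walls round the work are solid. World frame = base frame: x ahead of the robot, y to its left, z up, the work surface at z = 0. Lengths are in mm, angles in rad, forces in N, time in s.
With the tool pointing down it reaches from about 225 to 875 mm from the base axis. Payload 3.4 kg.
Tool frame: the origin (TCP) lies on the centre line of the jaws, within the pads' length; the fingertips stand 17 mm ahead of it and the grasp point (between the pads) lies 2 mm behind it (manip.tip_reach is the distance from the TCP to the fingertips, in mm); z points along the fingers, y is the line along which they close (so a half turn about z gives the same grasp; the last joint's range is limited). The gripper opens to 85 mm and grips with 20 to 120 N. Pads are 22 mm wide; open, the fingers measure 114 mm over their backs; the gripper's body (76 mm by 85 mm) begins 54 mm behind the grasp point. The pads swing forward as they close: fully open they stand 13 mm farther back than shut.
Start: joints at [-0.121, 0.276, 1.505, -0, 1.361, -0.121], TCP at [575.031, -0.009, 248.328] pointing down, gripper open.
Joint ranges: [-2.89, 2.89], [-0.75, 2.08], [0.22, 2.7], [-1.18, 4.32], [0.11, 2.71], [-2.7, 2.7]. Speed limits (rad/s): [2.57, 2.57, 3.14, 3.14, 3.14, 3.14].

### API

Orientations are given as a 3x3 rotation matrix whose columns are the frame's x, y, z axes.
In Python, from workcell import manip gives the robot as it stands.
- The arm moves only by the tool apply_moves, never from a script. Its argument "moves" is a list of rows, each a list of 7 numbers: the turn, a rotation vector about the tool's x, y, z in degrees, then the shift along the tool's x, y, z in m, then the closure, from 0 (fully open) to 1 (shut). A call has 1 to 12 rows; each row is the pose to reach, as a shift and turn from the pose commanded when the call began, along the tool's axes at that moment; what a row does not reach only later rows make up. A row lasts 1/10 s, in which the tool goes at most 50 mm and 8.59 degrees, less where a joint would pass 70% of its speed; a pose out of reach is approached as far as the arm can. A call with a gripper value outside its range is refused whole. The fingers move at their own pace and stop on an object; the grip force is fixed at half the most. Time passes only in rows, so rows that repeat a pose let the fingers close. It gives the time, the measured TCP pose, the force, the opening and the grip force at its end, in the units of the state.
- manip.get_state(): the state, without advancing time (a new reading comes with each control period).
- manip.snapshot(name): name is "scene" or "side" or "wrist"; returns a dict with "frame" (400x640x3 uint8, red, green, blue), "z_map" (400x640 float32, mm along the optical axis (not along the pixel's ray), 0 where there is no reading), "mtx" (3x3 intrinsics, pixels), "R" (3x3) and "t" (3): a world point X has camera coordinates R X + t. Camera axes: x right, y down, z forward; pixel columns grow to the right and rows downward; lengths in mm; the calibration is good to about 2 mm. A picture is of the moment at which its call begins.
- manip.job_done(): hands the job in; it is judged then, once.
Trained networks look in a picture, given as the dict that the camera call returned (one of the last four; its "shot" number tells which), for a name from the list of things; names that differ only in an ending like _2 or _b are one class to them, and where a whole thing is asked for, a point or a joint stands for the part that bears it (a point fixed in the world has none). Each returns a list of dicts, best first, with "conf" (0 to 1); they miss things now and then, are a little off and sometimes report something else, mostly with a low value. They report only what shows in the picture. A call takes as long as a camera call.
- manip.spot_in(target, picture): "rect" ([left, top, width, height] in pixels, round what is visible of it).
- manip.trace(target, picture): "mask" (400x640 bool, what is visible of it) and "rect" ([left, top, width, height] in pixels, round what is visible of it).
The state is a dict: "t": time; "q": joint angles; "joint_velocities": joint speeds; "tau": joint torques, N m; "tool_pos": TCP position; "ee_rot": TCP orientation; "wrist_force": force on the tool from outside, world axes, zero at the start; "moment": the same for the moment, N m; "finger_gap": finger opening in mm; "grasp_force": force on a finger pad.
Only numpy, scipy, OpenCV 4.12 (cv2) and the standard library are available. Lean on these libraries where they do the work, as an engineer would, in place of code of your own. Each camera call takes 0.05 s, during which the arm holds its last target. There are 200 camera calls.

### The job

Set the finned heatsink that stands on the table left of the slide down flat in the square nest of the slide's carriage, without letting it fall. Then pull the slanted plunger knob out, slide the carriage along until the nest stands in front of the round lens barrel (not the flat blank plate), and let the plunger drop fully into the hole there, with the heatsink still seated. Leave the dish of screws near the heatsink where it is.

Things in the scene. Friction and masses are not known exactly. Their poses are not given: they have to be found in the camera images.
- slide_base: Fixed inspection slide, grey base plate 245 x 290 x 12 mm (own x -90 to +155). Origin on the table surface; own x points across it, away from the robot, y along the carriage's travel, z up. Overhead lamp bar: see point lamp_bar. The nest, behind that bar, is open above.
- lamp_bar (a point): Centre of the underside of the fixed aluminium lamp bar above the knob, 239 mm over the table: 50 mm wide along slide_base's x, 290 along y, 18 thick, at own (-64, 0). It stands on two posts 14 mm square at own x -50, y +-132. It blocks an upright tool at the knob: there the tool must lean back towards the robot.
- nest (a point): Centre of the floor of the nest on the carriage: a square pocket 44 x 44 mm inside with a black rim 5 mm thick and 6 mm high, sides parallel to slide_base's x and y. At own (55, 0, 46) mm of slide_base when joint carriage is 0. Axes as slide_base.
- knob (a point): Centre of the black knurled plunger knob, a cylinder 22 mm across and 22 long, at slide_base own (-78, 0, 84) mm at the start; moves with the carriage. Its z is the plunger axis, the way to pull: 30 degrees from vertical, leaning to slide_base's -x; its y is slide_base's y. A bushing 18 mm across ends 4 mm below the knob, above a bracket 44 mm wide along y.
- plunger (a joint): How far the knob is pulled out, m: 0 = pin fully down in a hole, 0.012 = stop. A spring pulls it in with 4 N (in) to 7 N (out). The pin is clear of its hole above 0.008; let go between holes it rests on the bar there and drops in by itself when slid over a hole (8 mm round-ended pin, 10 mm hole).
- carriage (a joint): Carriage position along slide_base's y, m: 0 at the start (pin in the middle hole); holes at -0.060, 0 and +0.060; stops at +-0.072. Slides with about 1.5 N friction once the pin is out; while the pin is in a hole it is locked.
- lens (a point): Front face centre of the round black lens barrel (26 mm in diameter, lying, looking towards the carriage) on a small grey foot behind the slide, at slide_base own x +107, y +60 or -60 mm, 60 mm above the table; top at 73 mm. Axes as slide_base. Its station is the hole that brings the nest to the same own y.
- blank (a point): Front of the flat rectangular blank plate (36 x 26 mm, aluminium) on a like foot at the other end hole (own y -60 or +60 mm): not the target.
- heatsink_centre (a point): Centre of the loose heatsink: bare aluminium, 40 x 40 x 24 mm, 0.12 kg, fins upright on a 5 mm foot, standing flat on the table left of the slide; z up, x across the fins. Grasp it across any two opposite sides; any quarter turn fits the nest. (A like one far back on the right is not meant.)
- screw_dish: Loose round white dish, 74 mm wide, 19 mm high, with screws in it, on the table left of the slide. Bystander. Origin under its centre.

How it is judged (in metres and radians):
On the way, in this order (a step that is already met when the one before it is completed fails the run):
1. the heatsink sits flat in the nest and is let go, the carriage still at its middle hole (horizontal distance between heatsink_centre and nest below 0.005 m and z of heatsink_centre in the frame of nest between 0.009 and 0.0145 m and angle between heatsink_centre's own z axis and vertical below 0.08 rad and contact force between the fingers and heatsink below 0.1 N and value of joint carriage between -0.005 and 0.005 m), for 0.2 s.
2. the plunger is pulled clear of the middle hole (value of joint plunger above 0.007 m), for 0.1 s.
3. the plunger is down in the hole at the lens (value of joint plunger below 0.002 m and y of nest in the frame of lens between -0.003 and 0.003 m), for 0.2 s.
At the end, for the whole second after the job is handed in: The heatsink rests flat in the nest (centre within 5 mm of the nest's, height within 3 mm of seated, tilt under 0.08 rad), released and at rest; the nest is within 3 mm of the lens along the slide; the plunger is down in that hole (joint under 2 mm) (all of step 3 and horizontal distance between heatsink_centre and nest below 0.005 m and z of heatsink_centre in the frame of nest between 0.009 and 0.0145 m and angle between heatsink_centre's own z axis and vertical below 0.08 rad and contact force between the fingers and heatsink below 0.1 N and linear speed of heatsink below 0.02 m/s); the robot touches nothing.
It fails at once if the heatsink is let fall (over 0.6 m/s out of the fingers) (linear speed of heatsink above 0.6 m/s and contact force between the fingers and heatsink below 0.1 N).
It fails at once if the dish of screws is moved by more than 30 mm (distance of screw_dish from where it was at the start of the episode above 0.03 m).
It also fails if it takes over 58 s, if anything falls off the work surface, if the arm or the gripper's body presses on something with over 40 N, if the wrist force passes 120 N, or if a joint passes its speed limit or range.

## Working session

There is one attempt and no reset: what is moved stays moved. The work goes in short steps, Python scripts to look and compute and a tool call to move; the robot and the scene stay as the last step left them, time stands still between calls to the robot, and variables do not carry over. Pictures are saved under pics/ and viewed, at most 10 in all, crops included, and the job is handed in when it is done.

Besides the shell and the picture viewer there is one more tool, called after ">>>" as name(argument=value, ...), one argument or row to a line, values as JSON. apply_moves: Moves the arm, as the interface text tells. Its arguments: {"type":"object","properties":{"moves":{"type":"array"}},"required":["moves"]}

```bash
mkdir -p pics; ls; cat > h.py <<'E'
import numpy as np, cv2
from workcell import manip
def pts(p,m=None):
    z=p["z_map"]; ok=z>0
    if m is not None: ok&=m
    v,u=np.nonzero(ok); d=z[v,u]; K=p["mtx"]
    c=np.c_[(u-K[0,2])/K[0,0]*d,(v-K[1,2])/K[1,1]*d,d]
    return (c-p["t"])@p["R"]
def save(p,n): cv2.imwrite("pics/"+n,p["frame"][:,:,::-1])
E
python3 - <<'E'
from h import *
ims=[]
for c in ["scene","side"]:
    p=manip.snapshot(c); ims.append(p["frame"]); np.savez(c+".npz",**p)
    print(c,(-p["R"].T@p["t"]).round(),p["R"][2].round(2))
    for n in ["slide_base","heatsink_centre","screw_dish","knob","nest","lens","blank"]:
        for d in manip.trace(n,p)[:2]:
            if d["conf"]<.3: continue
            P=pts(p,d["mask"])
            print(n,round(d["conf"],2),d["rect"],np.median(P,0).round(),np.percentile(P,2,axis=0).round(),np.percentile(P,98,axis=0).round())
cv2.imwrite("pics/a.png",ims[0][:,:,::-1]);cv2.imwrite("pics/b.png",ims[1][:,:,::-1])
E
```

```text
pics
scene [-107. -489.  602.] [ 0.66  0.61 -0.43]
slide_base 0.8 [293.3, 173.1, 162.4, 176.4] [485. -60.  40.] [ 443. -171.    4.] [679. 109. 256.]
heatsink_centre 0.64 [335.2, 259.2, 69.6, 37.7] [542. -37.  59.] [453. -66.  34.] [635. -10.  93.]
heatsink_centre 0.58 [218.6, 250.3, 26.9, 18.5] [417. 284.  17.] [399. 271.  -1.] [441. 315.  23.]
screw_dish 0.96 [266.5, 221.0, 27.7, 18.9] [601. 308.   7.] [564. 268.  -2.] [633. 339.  18.]
screw_dish 0.52 [292.1, 173.6, 163.3, 176.4] [485. -59.  39.] [ 443. -171.    3.] [681. 109. 256.]
knob 0.73 [340.0, 273.2, 11.6, 13.4] [458. -28.  88.] [449. -36.  10.] [566.  62.  96.]
nest 0.98 [337.4, 255.2, 67.7, 39.0] [543. -36.  58.] [453. -66.  12.] [637.  -7.  94.]
lens 0.78 [378.0, 236.5, 18.6, 24.4] [662.  14.  59.] [649.   6.  -1.] [741.  50.  72.]
blank 0.66 [415.1, 256.7, 19.9, 28.5] [ 653. -103.   41.] [ 643. -117.   12.] [671. -83.  72.]
side [402. 839. 584.] [ 0.2  -0.84 -0.51]
slide_base 0.94 [274.3, 111.2, 113.0, 135.8] [521.  23.  32.] [ 449. -202.   -0.] [683. 120. 257.]
heatsink_centre 0.85 [360.1, 290.7, 23.0, 25.4] [421. 303.  14.] [400. 268.  -0.] [441. 318.  24.]
screw_dish 0.68 [269.6, 276.5, 32.1, 29.3] [600. 297.   6.] [566. 269.   0.] [632. 338.  19.]
knob 0.47 [366.6, 186.7, 8.3, 8.5] [462. -15.  90.] [452. -24.  78.] [471.  -9.  96.]
nest 0.92 [304.2, 187.6, 71.8, 21.4] [565. -16.  49.] [456. -58.  30.] [642.   2.  93.]
lens 0.66 [282.0, 191.4, 18.1, 25.3] [668.  30.  57.] [650. -65.  -1.] [713.  38.  73.]
lens 0.42 [298.3, 174.7, 14.5, 21.7] [658. -89.  39.] [ 644. -211.   -2.] [696. -48.  72.]
blank 0.69 [299.6, 174.7, 12.8, 18.7] [656. -88.  42.] [ 650. -108.   16.] [671. -79.  73.]
```

View pics/a.png

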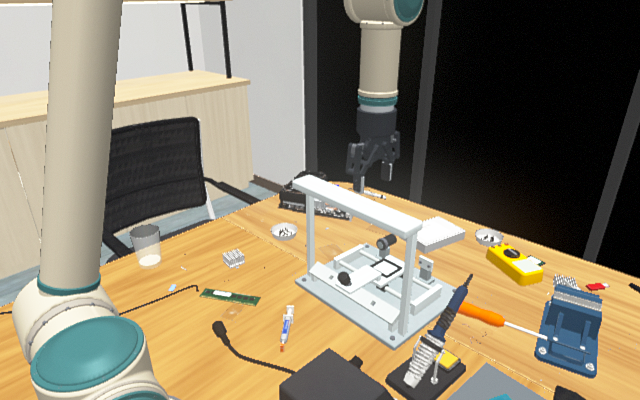

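View pics/b.png

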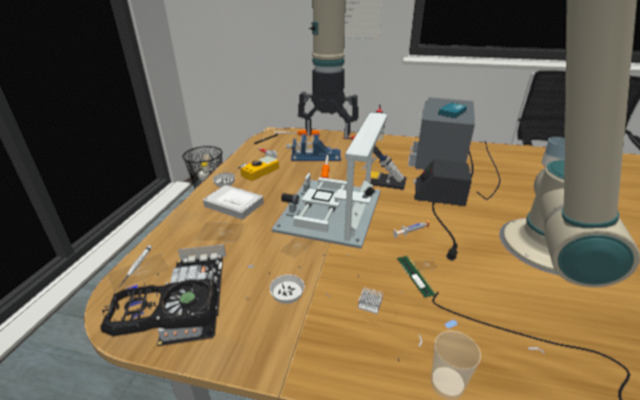

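The scene picture shows the lens barrel (387,240) on the left (+y) side, the blank (426,270) on the right, the knob at (344,279), and the heatsink at (234,258). The side view shows the heatsink at (370,299) and the dish at (287,288). Next I fit the poses.

```bash
python3 - <<'E'
from h import *
for c in ["scene","side"]:
    p=dict(np.load(c+".npz")); P=pts(p)
    def box(lo,hi,name):
        s=P[np.all((P>lo)&(P<hi),axis=1)]
        if len(s)<10: print(c,name,len(s));return
        r=cv2.minAreaRect(s[:,:2].astype(np.float32)); q=np.percentile(s,[3,97],axis=0)
        print(c,name,len(s),[np.round(x,1) for x in r],"zmed",np.median(s[:,2]).round(1),q.round(0).tolist())
    box([400,-220,247],[520,150,266],"bar")
    box([380,250,18],[460,340,30],"hs")
    box([380,250,6],[460,340,30],"hs all")
    box([530,-80,48],[640,10,58],"nest rim")
    box([640,0,45],[660,60,80],"lens")
    box([640,-130,45],[665,-70,80],"blank")
    box([430,-50,78],[480,10,105],"knob")
    box([400,-220,8],[700,150,15],"base")
E
```

```text
scene bar 2292 [array([483.4, -26.3]), array([290.4,  69.8]), np.float64(85.7)] zmed 255.5 [[442.0, -168.0, 248.0], [501.0, 104.0, 257.0]]
scene hs 132 [array([420.8, 295. ]), array([42.8, 40.7]), np.float64(80.6)] zmed 20.8 [[400.0, 275.0, 18.0], [442.0, 314.0, 23.0]]
scene hs all 235 [array([420.6, 294.8]), array([43.3, 40.9]), np.float64(79.7)] zmed 18.7 [[399.0, 274.0, 7.0], [440.0, 313.0, 23.0]]
scene nest rim 152 [array([578.8, -33.5]), array([55.4, 88.2]), np.float64(86.9)] zmed 50.1 [[542.0, -62.0, 48.0], [622.0, -8.0, 55.0]]
scene lens 109 [array([653.3,  21. ]), array([11.6, 32.7]), np.float64(3.1)] zmed 62.2 [[648.0, 7.0, 47.0], [659.0, 32.0, 72.0]]
scene blank 170 [array([653.5, -99.1]), array([37.7,  9.1]), np.float64(86.0)] zmed 60.5 [[650.0, -117.0, 46.0], [657.0, -83.0, 72.0]]
scene knob 123 [array([459.2, -26.2]), array([19.9, 25.5]), np.float64(33.5)] zmed 90.1 [[449.0, -36.0, 79.0], [469.0, -15.0, 96.0]]
scene base 4140 [array([552.8, -58.6]), array([343.3, 282.3]), np.float64(85.5)] zmed 10.7 [[441.0, -202.0, 9.0], [681.0, 97.0, 14.0]]
side bar 989 [array([484. , 
[... 330 characters left out ...]
400.0, 276.0, 7.0], [441.0, 317.0, 24.0]]
side nest rim 114 [array([578.1, -32.3]), array([59.8, 89.1]), np.float64(90.0)] zmed 50.8 [[545.0, -59.0, 48.0], [620.0, -4.0, 57.0]]
side lens 53 [array([654.6,  24.9]), array([25.1,  9.2]), np.float64(85.9)] zmed 65.2 [[650.0, 15.0, 50.0], [659.0, 37.0, 74.0]]
side blank 56 [array([657., -96.]), array([15.1, 38.4]), np.float64(0.7)] zmed 61.9 [[650.0, -114.0, 46.0], [659.0, -79.0, 73.0]]
side knob 68 [array([460.2, -18.7]), array([25.5, 20.1]), np.float64(20.3)] zmed 89.6 [[450.0, -28.0, 79.0], [473.0, -9.0, 96.0]]
side base 2444 [array([552.1, -54.7]), array([344.2, 279.8]), np.float64(85.8)] zmed 11.1 [[445.0, -201.0, 9.0], [690.0, 115.0, 14.0]]
```

```bash
python3 - <<'E'
from h import *
s=manip.get_state(); print(s["ee_rot"].round(3) if hasattr(s["ee_rot"],"round") else s["ee_rot"],s["tool_pos"],s["finger_gap"],s["t"],manip.tip_reach)
E
```

```text
[[ 0.  1.  0.]
 [ 1. -0. -0.]
 [-0.  0. -1.]] [5.75043241e+02 1.18075872e-02 2.48356596e+02] 85.71977100039942 0.8 17.0
```

>>> apply_moves(
  moves=[
    [0,0,0,0,0,-0.04,0],
    [0,0,0,0,0,-0.08,0],
    [0,0,5,0.045,0,-0.08,0],
    [0,0,10,0.09,-0.01,-0.08,0],
    [0,0,10,0.14,-0.03,-0.07,0],
    [0,0,10,0.18,-0.055,-0.05,0],
    [0,0,10,0.22,-0.08,-0.02,0],
    [0,0,10,0.255,-0.11,0.02,0],
    [0,0,10,0.28,-0.14,0.05,0],
    [0,0,10,0.295,-0.154,0.08,0],
    [0,0,10,0.295,-0.154,0.1,0],
    [0,0,10,0.295,-0.154,0.1,0],
  ],
)

```text
t: 2.0
tool_pos: [417.5, 294.5, 145.1]
ee_rot: [[0.171, 0.985, -0.007], [0.985, -0.171, -0.004], [-0.005, -0.006, -1.0]]
wrist_force: [0.4, -0.1, -0.5]
finger_gap: 85.4
grasp_force: 0.0
```

```bash
python3 - <<'E'
from h import *
s=manip.get_state(); print(s["tool_pos"],np.round(s["ee_rot"],3))
p=manip.snapshot("wrist"); save(p,"w1.png"); P=pts(p)
print((-p["R"].T@p["t"]).round(),np.round(p["R"][2],2))
for lo in (16,19,21):
    m=np.all((P>[380,250,lo])&(P<[460,340,30]),axis=1); print(m.sum(),cv2.minAreaRect(P[m][:,:2].astype(np.float32)),np.percentile(P[m][:,2],[50,95]))
for d in manip.trace("heatsink_centre",p)[:2]:
    Q=pts(p,d["mask"]); Q=Q[Q[:,2]>15]; print(d["conf"],d["rect"],cv2.minAreaRect(Q[:,:2].astype(np.float32)))
E
```

```text
[417.4674172  294.5125232  145.14711116] [[ 0.171  0.985 -0.007]
 [ 0.985 -0.171 -0.004]
 [-0.005 -0.006 -1.   ]]
[430. 363. 270.] [-0.05 -0.27 -0.96]
961 ((421.27850341796875, 296.60577392578125), (40.20122146606445, 39.76650619506836), 80.19470977783203) [23.85938891 25.09360007]
914 ((421.27850341796875, 296.60577392578125), (40.20122146606445, 39.76650619506836), 80.19470977783203) [23.90829791 25.10113353]
884 ((421.27850341796875, 296.60577392578125), (40.20122146606445, 39.76650619506836), 80.19470977783203) [23.92644608 25.10355666]
0.61 [301.8, 161.7, 52.4, 59.3] ((421.3706970214844, 297.1393127441406), (39.118263244628906, 39.76650619506836), 80.19470977783203)
```

View pics/w1.png

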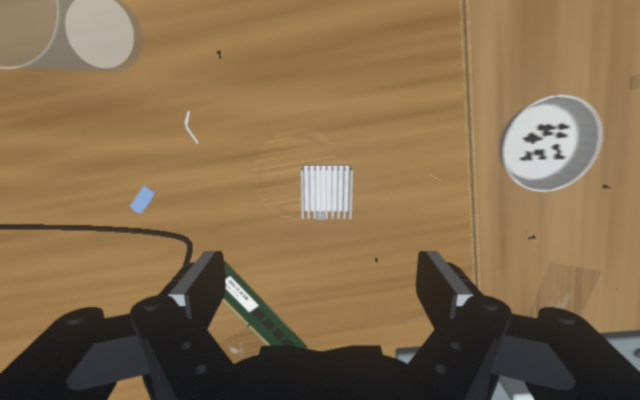

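>>> apply_moves(
  moves=[
    [0,0,0,0.001,0,0.03,0],
    [0,0,0,0.001,0,0.06,0],
    [0,0,0,0.001,0,0.09,0],
    [0,0,0,0.001,0,0.11,0],
    [0,0,0,0.001,0,0.121,0],
    [0,0,0,0.001,0,0.121,0],
    [0,0,0,0.001,0,0.121,0],
    [0,0,0,0.001,0,0.121,0],
  ],
)

```text
t: 2.9
tool_pos: [422.6, 296.5, 28.8]
ee_rot: [[0.174, 0.985, 0.003], [0.985, -0.174, 0.001], [0.002, 0.003, -1.0]]
wrist_force: [0.1, 0.7, -0.2]
finger_gap: 85.5
grasp_force: 0.0
```

>>> apply_moves(
  moves=[
    [0,0,0,0,0,0,0.3],
    [0,0,0,0,0,0,0.5],
    [0,0,0,0,0,0,0.6],
    [0,0,0,0,0,0,0.7],
    [0,0,0,0,0,0,0.8],
    [0,0,0,0,0,0,0.8],
    [0,0,0,0,0,0,0.8],
    [0,0,0,0,0,0,0.8],
  ],
)

```text
t: 3.7
tool_pos: [421.6, 296.2, 28.0]
ee_rot: [[0.174, 0.985, 0.001], [0.985, -0.174, 0.001], [0.001, 0.001, -1.0]]
wrist_force: [-0.9, 0.0, 5.3]
finger_gap: 38.7
grasp_force: 61.4
```

>>> apply_moves(
  moves=[
    [0,0,0,0,0,-0.01,0.8],
    [0,0,0,0,0,-0.03,0.8],
    [0,0,0,0,0,-0.06,0.8],
    [0,0,0,0,0,-0.1,0.8],
    [0,0,0,0,0,-0.14,0.8],
    [0,0,0,0,0,-0.18,0.8],
    [0,0,0,0,0,-0.22,0.8],
    [0,0,0,0,0,-0.25,0.8],
    [0,0,0,0,0,-0.275,0.8],
    [0,0,0,0,0,-0.29,0.8],
    [0,0,0,0,0,-0.295,0.8],
    [0,0,0,0,0,-0.295,0.8],
  ],
)

```text
t: 4.9
tool_pos: [421.1, 295.9, 322.7]
ee_rot: [[0.174, 0.985, 0.001], [0.985, -0.174, 0.0], [0.0, 0.001, -1.0]]
wrist_force: [0.3, -0.2, -0.0]
finger_gap: 38.7
grasp_force: 60.7
```

>>> apply_moves(
  moves=[
    [0,0,-1,-0.015,0.01,0,0.8],
    [0,0,-2,-0.04,0.03,0,0.8],
    [0,0,-3,-0.075,0.06,0,0.8],
    [0,0,-4,-0.11,0.09,0,0.8],
    [0,0,-5,-0.145,0.12,0,0.8],
    [0,0,-5.7,-0.18,0.145,0,0.8],
    [0,0,-5.7,-0.215,0.17,0,0.8],
    [0,0,-5.7,-0.245,0.195,0,0.8],
    [0,0,-5.7,-0.27,0.21,0,0.8],
    [0,0,-5.7,-0.285,0.22,0,0.8],
    [0,0,-5.7,-0.294,0.226,0,0.8],
    [0,0,-5.7,-0.294,0.226,0,0.8],
  ],
)

```text
t: 6.1
tool_pos: [592.7, -33.3, 321.4]
ee_rot: [[0.076, 0.997, -0.002], [0.997, -0.076, 0.0], [0.0, -0.002, -1.0]]
wrist_force: [-0.1, 0.0, -0.9]
finger_gap: 38.4
grasp_force: 60.7
```

>>> apply_moves(
  moves=[
    [0,0,0,0,0,0.02,0.8],
    [0,0,0,0,0,0.05,0.8],
    [0,0,0,0,0,0.08,0.8],
    [0,0,0,0,0,0.11,0.8],
    [0,0,0,0,0,0.13,0.8],
    [0,0,0,0,0,0.14,0.8],
    [0,0,0,0,0,0.14,0.8],
    [0,0,0,0,0,0.14,0.8],
    [0,0,0,0,0,0.14,0.8],
  ],
)

```text
t: 7.0
tool_pos: [593.6, -32.6, 183.9]
ee_rot: [[0.075, 0.997, 0.003], [0.997, -0.075, -0.0], [-0.0, 0.003, -1.0]]
wrist_force: [-0.6, -0.3, -0.6]
finger_gap: 38.9
grasp_force: 60.7
```

```bash
python3 - <<'E'
from h import *
s=manip.get_state(); print(s["tool_pos"],np.round(s["ee_rot"],3),s["finger_gap"])
p=manip.snapshot("wrist"); np.savez("w2.npz",**p); save(p,"w2.png"); P=pts(p)
for n in ["nest","heatsink_centre","lens","blank"]:
  for d in manip.trace(n,p)[:2]:
    Q=pts(p,d["mask"]); print(n,d["conf"],d["rect"],np.median(Q,0),cv2.minAreaRect(Q[:,:2].astype(np.float32)))
E
```

```text
[593.64922981 -32.58956273 183.92789586] [[ 0.075  0.997  0.003]
 [ 0.997 -0.075 -0.   ]
 [-0.     0.003 -1.   ]] 38.90884718886667
nest 0.94 [115.5, 149.9, 272.9, 79.0] [549.18229405 -22.70401671  63.71060323] ((519.5174560546875, -32.16915512084961), (260.5016784667969, 70.72858428955078), 0.2636009752750397)
nest 0.15 [118.0, 186.0, 44.8, 39.1] [467.41955295 -20.48673002  91.27958352] ((431.74383544921875, -33.39994812011719), (94.24987030029297, 30.216760635375977), 21.346027374267578)
heatsink_centre 0.66 [276.5, 208.2, 92.6, 101.7] [594.20012238 -28.95309354 167.64605937] ((591.0860595703125, -78.93651580810547), (135.0409698486328, 92.54402160644531), 85.40074157714844)
lens 0.64 [382.3, 99.3, 78.1, 44.0] [670.13817035  23.00475955  70.63247077] ((683.4649047851562, 20.553518295288086), (33.95646667480469, 66.67850494384766), 83.87757873535156)
lens 0.63 [116.3, 152.3, 267.5, 77.0] [549.12304467 -22.65340235  63.78425595] ((534.5367431640625, -27.421348571777344), (63.61585235595703, 227.32398986816406), 85.76087188720703)
blank 0.7 [376.9, 228.2, 32.7, 41.0] [656.78864488 -85.88306845  26.57599929] ((649.568603515625, -76.02239990234375), (30.873140335083008, 102.81282806396484), 41.73086929321289)
```

View pics/w2.png

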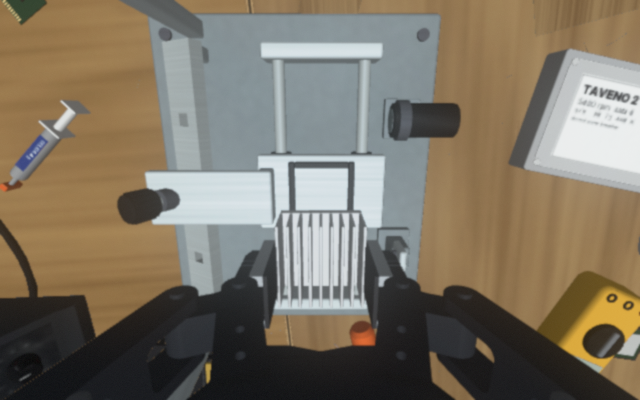

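The picture shows the heatsink held squarely (277–365, 212–308). Behind it the black nest rim spans columns 289–355 with its far edge at row 164, and the lens barrel is at (425,120). I'll measure the rim from its dark pixels, and check the yaw against the base's right edge.

```bash
python3 - <<'E'
from h import *
p=dict(np.load("w2.npz")); g=p["frame"].max(2)
K,R,t=p["mtx"],p["R"],p["t"]
def at(u,v,z):
    d=np.linalg.inv(K)@[u,v,1]; c=-R.T@t; w=R.T@d; return c+w*(z-c[2])/w[2]
for v in (175,185,195,203):
    r=np.nonzero(g[v,275:370]<75)[0]+275; 
    L=r[r<320];Rr=r[r>320]; print(v,L.min(),L.max(),Rr.min(),Rr.max(),[at(u,v,52).round(1)[:2] for u in (L.min(),L.max()+1,Rr.min(),Rr.max()+1)])
for u in (305,320,335):
    r=np.nonzero(g[150:200,u]<75)[0]+150; print(u,r.min(),r.max(),at(u,r.min(),52).round(1),at(u,r.max()+1,52).round(1))
P=pts(p); 
m=np.all((P>[560,-20,47])&(P<[620,0,60]),axis=1);print(np.percentile(P[m][:,2],[10,50,90]))
# base far edge x=+155 own : boundary pts
s=P[(P[:,2]>7)&(P[:,2]<16)&(P[:,0]>640)&(P[:,0]<720)]
e=[];
for y in range(-150,110,10):
    q=s[(s[:,1]>y)&(s[:,1]<y+10)]
    if len(q)>20:e.append((y+5,np.percentile(q[:,0],99)))
e=np.array(e);print(e.round(1).tolist())
s=P[(P[:,2]>7)&(P[:,2]<16)&(P[:,1]>70)]
print("ymax",[(x,np.percentile(s[(s[:,0]>x)&(s[:,0]<x+20)][:,1],99).round(1)) for x in (500,550,600,650)])
# held heatsink front top/bottom
q=P[np.all((P>[560,-60,140])&(P<[625,0,200]),axis=1)];print(cv2.minAreaRect(q[q[:,2]>170][:,:2].astype(np.float32)) if (q[:,2]>170).sum()>5 else 0,np.percentile(q,[2,50,98],axis=0).round(1))
E
```

```text
Traceback (most recent call last):
ValueError: zero-size array to reduction operation minimum which has no identity
```

```bash
python3 - <<'E'
from h import *
p=dict(np.load("w2.npz")); g=p["frame"].max(2).astype(float)
K,R,t=p["mtx"],p["R"],p["t"]
def at(u,v,z):
    d=np.linalg.inv(K)@[u,v,1]; c=-R.T@t; w=R.T@d; return c+w*(z-c[2])/w[2]
a=np.radians(-4.3); E=np.array([[np.cos(a),np.sin(a)],[-np.sin(a),np.cos(a)]])
for v in (180,190,200):
    r=g[v,275:370]; k=np.nonzero(r<130)[0]+275; L=k[k<320];Q=k[k>320]; print(v,r.min(),L.min(),L.max(),Q.min(),Q.max(),[at(u,v,52).round(1)[:2].tolist() for u in (L.min(),L.max()+1,Q.min(),Q.max()+1)])
for u in (305,320,335):
    k=np.nonzero(g[155:190,u]<130)[0]+155; print(u,k.min(),k.max(),at(u,k.min(),52).round(1),at(u,k.max()+1,52).round(1))
P=pts(p)
s=P[(P[:,2]>7)&(P[:,2]<16)&(P[:,0]>640)&(P[:,0]<720)]
print([(y+5,np.percentile(q[:,0],99).round(1)) for y in range(-150,110,20) if len(q:=s[(s[:,1]>y)&(s[:,1]<y+10)])>20])
s=P[(P[:,2]>7)&(P[:,2]<16)&(P[:,1]>70)]
print("ymax",[(x,np.percentile(q[:,1],99).round(1)) for x in (480,500,550,600,650) if len(q:=s[(s[:,0]>x)&(s[:,0]<x+20)])>5])
q=P[np.all((P>[560,-60,140])&(P<[625,0,200]),axis=1)];print(np.percentile(q,[2,50,98],axis=0).round(1))
E
```

```text
180 90.0 289 293 348 353 [[569.6, -18.0], [573.6, -18.3], [617.6, -21.7], [622.5, -22.0]]
190 91.0 290 294 348 352 [[569.5, -26.5], [573.6, -26.8], [617.2, -30.1], [621.3, -30.4]]
200 90.0 290 294 348 352 [[568.7, -35.0], [572.8, -35.3], [616.8, -38.6], [620.9, -39.0]]
305 162 167 [583.9  -4.3  52. ] [583.5  -9.1  52. ]
320 162 167 [595.9  -5.2  52. ] [595.6 -10.   52. ]
335 162 167 [608.   -6.1  52. ] [607.7 -11.   52. ]
[(-125, np.float64(687.9)), (-105, np.float64(688.5)), (-85, np.float64(690.0)), (-65, np.float64(692.1)), (-45, np.float64(693.2)), (-25, np.float64(694.4)), (-5, np.float64(695.9)), (15, np.float64(653.9)), (35, np.float64(699.6)), (55, np.float64(700.5)), (75, np.float64(702.2)), (95, np.float64(703.4))]
ymax [(480, np.float64(119.9)), (500, np.float64(119.4)), (550, np.float64(114.7)), (600, np.float64(110.9)), (650, np.float64(107.1))]
[[564.6 -50.5 159.5]
 [593.8 -26.7 175.7]
 [621.  -11.5 197.9]]
```

```bash
python3 - <<'E'
from h import *
p=dict(np.load("w2.npz")); g=p["frame"].max(2).astype(float)
K,R,t=p["mtx"],p["R"],p["t"]
P3=np.full((400,640,3),np.nan); ok=p["z_map"]>0; P3[ok]=pts(p)
for u in (300,320,340,):
    print(u,[(v,P3[v,u].round(1).tolist()) for v in (206,209,211,213,216,222,280,296,300,304,308)])
print([(u,P3[230,u].round(1).tolist()) for u in (274,277,280,284,360,364,367,370)])
i=cv2.resize(p["frame"][140:320,250:400,::-1],None,fx=4,fy=3.3,interpolation=cv2.INTER_CUBIC); cv2.imwrite("pics/c.png",i)
E
```

```text
300 [(206, [576.0, -42.4, 46.6]), (209, [575.7, -45.5, 45.2]), (211, [585.3, -11.2, 159.0]), (213, [585.4, -11.8, 160.4]), (216, [585.7, -11.4, 166.2]), (222, [586.1, -11.7, 173.7]), (280, [584.2, -37.0, 180.1]), (296, [583.3, -45.7, 179.1]), (300, [583.2, -47.2, 180.0]), (304, [583.0, -49.2, 180.1]), (308, [566.0, -146.9, 39.5])]
320 [(206, [593.0, -44.0, 45.7]), (209, [592.8, -46.5, 46.3]), (211, [595.1, -12.0, 159.0]), (213, [595.1, -12.3, 161.0]), (216, [595.1, -12.4, 165.3]), (222, [595.0, -12.4, 173.5]), (280, [593.1, -37.7, 180.0]), (296, [592.5, -45.8, 180.1]), (300, [592.4, -47.8, 180.2]), (304, [592.2, -50.6, 179.2]), (308, [585.1, -149.1, 38.4])]
340 [(206, [610.1, -45.2, 46.1]), (209, [609.9, -47.7, 46.7]), (211, [605.0, -13.2, 157.5]), (213, [604.7, -12.7, 162.0]), (216, [604.5, -12.7, 166.4]), (222, [604.1, -14.1, 170.8]), (280, [602.2, -39.5, 178.1]), (296, [601.7, -47.6, 178.3]), (300, [601.5, -49.1, 179.2]), (304, [601.4, -51.4, 179.1]), (308, [604.4, -149.5, 40.0])]
[(274, [545.4, -75.2, 13.0]), (277, [576.6, -12.1, 180.5]), (280, [576.6, -15.3, 172.5]), (284, [nan, nan, nan]), (360, [613.3, -19.8, 168.0]), (364, [613.9, -15.6, 179.0]), (367, [636.5, -81.7, 14.0]), (370, [639.7, -82.8, 11.8])]
```

View pics/c.png

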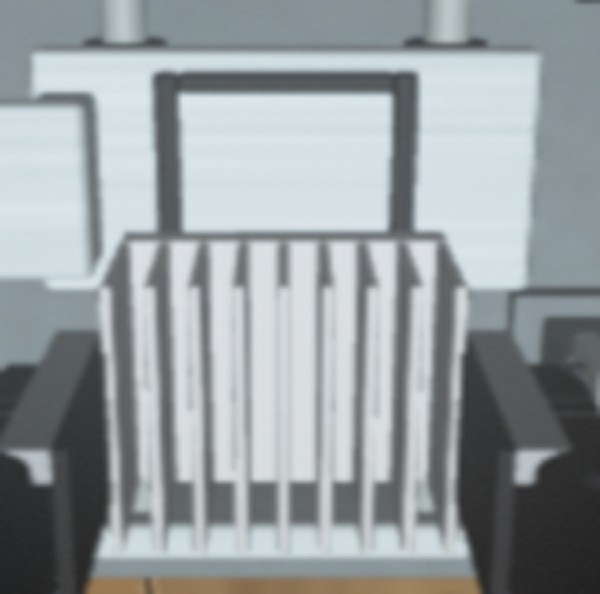

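>>> apply_moves(
  moves=[
    [0,0,0,0,0.001,0.02,0.8],
    [0,0,0,0,0.001,0.045,0.8],
    [0,0,0,0,0.001,0.07,0.8],
    [0,0,0,0,0.001,0.085,0.8],
    [0,0,0,0,0.001,0.092,0.8],
    [0,0,0,0,0.001,0.092,0.8],
    [0,0,0,0,0.001,0.092,0.8],
    [0,0,0,0,0.001,0.092,0.8],
    [0,0,0,0,0.001,0.092,0.8],
    [0,0,0,0,0.001,0.092,0.8],
  ],
)

```text
t: 8.25
tool_pos: [594.1, -32.9, 91.0]
ee_rot: [[0.075, 0.997, 0.001], [0.997, -0.075, -0.0], [-0.0, 0.001, -1.0]]
wrist_force: [0.2, 0.5, -0.1]
finger_gap: 38.7
grasp_force: 60.7
```

```bash
python3 - <<'E'
from h import *
s=manip.get_state(); print(s["tool_pos"],np.round(s["ee_rot"],3),s["finger_gap"])
p=manip.snapshot("wrist"); np.savez("w3.npz",**p)
i=cv2.resize(p["frame"][170:320,250:400,::-1],None,fx=4,fy=4,interpolation=cv2.INTER_CUBIC); cv2.imwrite("pics/d.png",i)
g=p["frame"].max(2).astype(int)
print(g[170:225,320].tolist())
P3=np.full((400,640,3),np.nan); ok=p["z_map"]>0; P3[ok]=pts(p)
print([(v,P3[v,320].round(1).tolist()) for v in range(180,226,3)])
E
```

```text
[594.13677867 -32.9315396   91.0462854 ] [[ 0.075  0.997  0.001]
 [ 0.997 -0.075 -0.   ]
 [-0.     0.001 -1.   ]] 38.74401194901305
[145, 144, 145, 144, 139, 126, 110, 114, 141, 171, 194, 211, 221, 222, 220, 219, 216, 191, 121, 72, 70, 80, 87, 88, 86, 84, 82, 95, 152, 215, 227, 227, 226, 224, 224, 222, 222, 223, 222, 202, 147, 113, 121, 136, 128, 121, 121, 121, 122, 121, 121, 122, 121, 120, 115]
[(180, [596.4, -1.1, 46.6]), (183, [596.2, -3.1, 44.8]), (186, [596.2, -4.4, 46.6]), (189, [596.1, -5.5, 48.9]), (192, [596.0, -6.4, 51.6]), (195, [595.9, -7.9, 52.2]), (198, [595.8, -9.5, 52.3]), (201, [595.5, -13.0, 45.8]), (204, [595.4, -14.8, 45.8]), (207, [595.3, -16.2, 46.9]), (210, [595.5, -12.4, 64.0]), (213, [595.5, -12.7, 68.0]), (216, [595.5, -12.3, 73.6]), (219, [595.5, -12.4, 77.6]), (222, [595.5, -12.2, 82.1]), (225, [595.5, -12.4, 85.3])]
```

View pics/d.png

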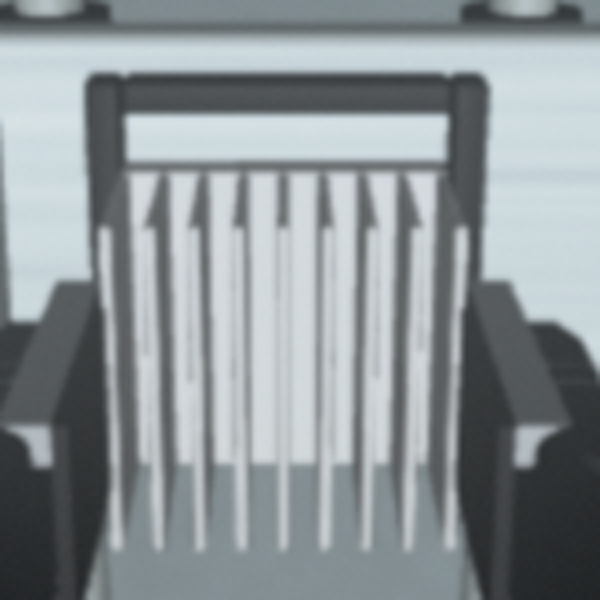

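The nest rim's inside spans columns 281–362 with its far inner edge at row 198. The heatsink foot spans columns 282–361 with its edge at row 209.5, so they look aligned in x. I'll check with rays.

```bash
python3 - <<'E'
from h import *
p=dict(np.load("w3.npz")); K,R,t=p["mtx"],p["R"],p["t"]; g=p["frame"].max(2).astype(float)
def at(u,v,z):
    d=np.linalg.inv(K)@[u,v,1]; c=-R.T@t; w=R.T@d; return c+w*(z-c[2])/w[2]
print("inner far",at(321,197.8,52),"outer far",at(321,187.6,52))
for v in (192,194): print(v,g[v,264:290].astype(int).tolist(),g[v,355:380].astype(int).tolist())
for v in (201,204,207): print(v,g[v,264:290].astype(int).tolist(),g[v,355:380].astype(int).tolist())
print("in L/R",at(281.3,200,52),at(362,200,52)," out",at(271.8,196,52),at(372,196,52))
print("hs foot far",at(321,209.8,63),"corners",at(281.5,210.5,63),at(361.8,210.5,63)); print("top far",at(276,227,87),at(366.5,227,87))
E
```

```text
inner far [596.28930188  -9.53213553  52.        ] outer far [596.7039768   -3.98001133  52.        ]
192 [225, 226, 226, 226, 226, 223, 198, 122, 79, 79, 80, 82, 85, 84, 81, 71, 71, 78, 85, 85, 86, 85, 85, 87, 87, 86] [87, 90, 88, 88, 88, 87, 83, 72, 72, 77, 86, 86, 85, 83, 82, 81, 100, 157, 214, 225, 225, 226, 225, 225, 225]
194 [225, 225, 225, 225, 225, 222, 196, 121, 80, 80, 82, 83, 86, 86, 81, 72, 69, 76, 83, 83, 85, 85, 84, 84, 84, 84] [86, 86, 87, 86, 87, 86, 81, 74, 72, 80, 88, 88, 86, 85, 82, 84, 106, 163, 214, 223, 223, 223, 223, 223, 223]
201 [227, 228, 228, 228, 228, 225, 204, 136, 86, 80, 81, 84, 86, 87, 85, 79, 101, 163, 219, 227, 227, 227, 227, 227, 228, 228] [225, 225, 225, 225, 225, 222, 194, 118, 75, 80, 86, 86, 85, 84, 82, 88, 125, 185, 219, 224, 225, 224, 224, 224, 224]
204 [224, 224, 224, 224, 223, 222, 200, 143, 91, 81, 81, 84, 86, 88, 85, 77, 91, 151, 210, 223, 223, 223, 224, 224, 223, 223] [223, 223, 223, 223, 222, 210, 164, 100, 75, 81, 85, 86, 86, 83, 83, 89, 132, 192, 219, 222, 223, 222, 222, 222, 223]
207 [224, 223, 223, 223, 223, 221, 201, 142, 91, 79, 81, 83, 84, 86, 85, 78, 91, 149, 210, 223, 223, 223, 223, 223, 223, 223] [222, 222, 223, 223, 221, 208, 164, 101, 76, 83, 87, 87, 83, 84, 81, 93, 146, 208, 222, 221, 222, 222, 222, 222, 222]
in L/R [575.16049214  -9.1477575   52.        ] [617.93674834 -12.39072827  52.        ]  out [570.3831749   -6.57618433  52.        ] [623.30953292 -10.58733068  52.        ]
hs foot far [596.01012496 -12.68972082  63.        ] corners [576.26651979 -11.56034992  63.        ] [616.3577815  -14.60243951  63.        ]
top far [576.67563439 -11.30070012  87.        ] [615.36921032 -14.24088999  87.        ]
```

>>> apply_moves(
  moves=[
    [0,0,0,0.0009,0.0003,0,0.8],
    [0,0,0,0.0009,0.0003,0,0.8],
    [0,0,0,0.0009,0.0003,0.004,0.8],
    [0,0,0,0.0009,0.0003,0.008,0.8],
    [0,0,0,0.0009,0.0003,0.011,0.8],
    [0,0,0,0.0009,0.0003,0.013,0.8],
    [0,0,0,0.0009,0.0003,0.015,0.8],
    [0,0,0,0.0009,0.0003,0.015,0.8],
    [0,0,0,0.0009,0.0003,0.015,0.8],
  ],
)

```text
t: 9.2
tool_pos: [594.1, -32.0, 75.3]
ee_rot: [[0.075, 0.997, 0.0], [0.997, -0.075, -0.0], [-0.0, 0.0, -1.0]]
wrist_force: [-0.5, -0.1, -1.5]
finger_gap: 38.8
grasp_force: 60.7
```

>>> apply_moves(
  moves=[
    [0,0,0,0,0,0.0005,0.8],
    [0,0,0,0,0,0.001,0.8],
    [0,0,0,0,0,0.001,0.8],
    [0,0,0,0,0,0.001,0.8],
  ],
)

```text
t: 9.6
tool_pos: [594.1, -32.0, 74.4]
ee_rot: [[0.075, 0.997, 0.0], [0.997, -0.075, -0.0], [-0.0, 0.0, -1.0]]
wrist_force: [0.9, -0.7, -1.3]
finger_gap: 38.7
grasp_force: 60.7
```

>>> apply_moves(
  moves=[
    [0,0,0,0,0,0.0005,0.8],
    [0,0,0,0,0,0.0005,0.8],
    [0,0,0,0,0,0.0005,0.55],
    [0,0,0,0,0,0.0005,0.5],
    [0,0,0,0,0,0.0005,0.45],
    [0,0,0,0,0,0.0005,0.4],
    [0,0,0,0,0,0.0005,0.3],
    [0,0,0,0,0,0.0005,0.3],
    [0,0,0,0,0,0.0005,0.3],
  ],
)

```text
t: 10.5
tool_pos: [594.1, -32.0, 73.8]
ee_rot: [[0.075, 0.997, 0.0], [0.997, -0.075, -0.0], [-0.0, 0.0, -1.0]]
wrist_force: [0.5, -0.2, 0.3]
finger_gap: 59.3
grasp_force: 0.0
```

>>> apply_moves(
  moves=[
    [0,0,0,0,0,-0.01,0.3],
    [0,0,0,0,0,-0.03,0.3],
    [0,0,0,0,0,-0.06,0.3],
    [0,0,0,0,0,-0.09,0.3],
    [0,0,0,0,0,-0.1,0.3],
    [0,0,0,0,0,-0.1,0.3],
    [0,0,0,0,0,-0.1,0.3],
  ],
)

```text
t: 11.2
tool_pos: [593.4, -31.9, 173.0]
ee_rot: [[0.075, 0.997, -0.001], [0.997, -0.075, 0.0], [0.0, -0.001, -1.0]]
wrist_force: [-0.3, -0.2, -0.6]
finger_gap: 59.6
grasp_force: 0.0
```

```bash
python3 - <<'E'
from h import *
s=manip.get_state(); print(s["tool_pos"],s["finger_gap"])
p=manip.snapshot("wrist"); np.savez("w4.npz",**p)
cv2.imwrite("pics/e.png",p["frame"][:,:,::-1])
P=pts(p); q=P[np.all((P>[565,-60,62])&(P<[625,0,85]),axis=1)]
print(cv2.minAreaRect(q[:,:2].astype(np.float32)),np.percentile(q[:,2],[50,90,98]))
for a,b in ((573,583),(605,616)): 
  for c,d in ((-50,-40),(-25,-15)): r=q[(q[:,0]>a)&(q[:,0]<b)&(q[:,1]>c)&(q[:,1]<d)]; print(a,c,np.percentile(r[:,2],95))
E
```

```text
[593.37047072 -31.89777281 173.04551187] 59.61613624980892
((594.4583129882812, -31.305204391479492), (40.06512451171875, 39.82218551635742), 85.75342559814453) [69.80025573 70.71064159 71.23789509]
573 -50 70.79446762524462
573 -25 70.80553990864593
605 -50 70.68638963954398
605 -25 71.04494940686149
```

View pics/e.png

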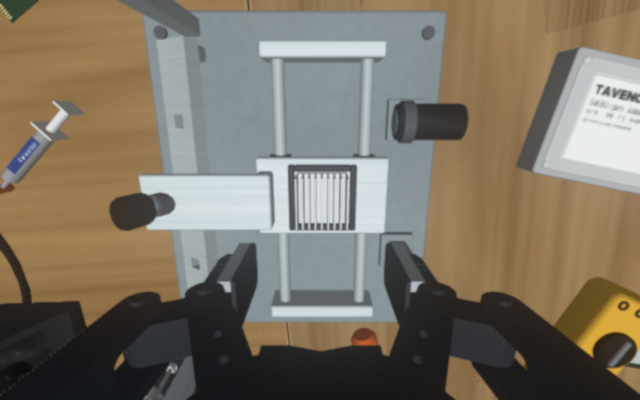

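The heatsink sits square inside the rim at (322,198), its top level at z≈70.7. Next I check obstacles near the knob.

```bash
python3 - <<'E'
from h import *
print(np.round(manip.get_state()["q"],3))
for c in ("scene","side"):
    P=pts(dict(np.load(c+".npz")))
    for x in range(230,470,40):
        print(c,x,[int(np.percentile(q[:,2],98)) if len(q:=P[(P[:,0]>x)&(P[:,0]<x+40)&(P[:,1]>y)&(P[:,1]<y+40)&(P[:,2]<300)])>5 else None for y in range(-180,140,40)])
# kinematic: knob from w4
p=dict(np.load("w4.npz"));P=pts(p);q=P[np.all((P>[430,-50,82])&(P<[480,10,110]),axis=1)];print(np.percentile(q,[2,50,98],axis=0).round(1))
E
```

```text
[-0.171  0.356  1.581  0.     1.207 -0.096]
scene 230 [94, 95, 4, 7, 7, 8, 21, 24]
scene 270 [94, 94, 7, 3, 15, 0, 0, 0]
scene 310 [79, None, 0, 0, 17, 16, 0, 2]
scene 350 [0, 0, 0, 0, 0, 19, 0, 2]
scene 390 [0, 0, 0, 0, 0, 0, 0, 0]
scene 430 [256, 256, 256, 256, 256, 256, 256, 255]
side 230 [95, 93, 1, 7, 8, 8, 21, 24]
side 270 [94, 91, 7, 4, 16, 0, 0, 0]
side 310 [78, 51, 1, 1, 18, 17, 1, 1]
side 350 [0, 1, 1, 0, 1, 19, 0, 2]
side 390 [1, 0, 0, 0, 1, 0, 1, 0]
side 430 [257, 256, 257, 257, 256, 256, 256, 256]
[[451.7 -32.6  82.6]
 [466.9 -20.5  91.9]
 [475.6 -10.8  98.1]]
```

>>> apply_moves(
  moves=[
    [0,0,0,0,0,-0.04,0.3],
    [0,0,0,0,0,-0.08,0.3],
    [0,0,0,0,0,-0.13,0.3],
    [0,0,-8,0,0,-0.17,0.3],
    [0,0,-16,0,-0.02,-0.18,0.3],
    [0,0,-24,0,-0.05,-0.18,0.3],
    [0,0,-32,0,-0.08,-0.18,0.3],
    [0,0,-40,0,-0.11,-0.18,0.3],
    [0,0,-48,0,-0.14,-0.18,0.3],
    [0,0,-56,0,-0.17,-0.18,0.3],
    [0,0,-64,0,-0.19,-0.18,0.3],
    [0,0,-72,0,-0.2,-0.18,0.3],
  ],
)

```text
t: 12.45
tool_pos: [392.2, -16.6, 352.4]
ee_rot: [[-0.927, 0.374, -0.003], [0.374, 0.927, 0.001], [0.003, -0.001, -1.0]]
wrist_force: [0.9, -0.2, 1.0]
finger_gap: 59.9
grasp_force: 0.0
```

>>> apply_moves(
  moves=[
    [0,0,-8,0,0,0,0.3],
    [0,0,-16,0,0,0,0.3],
    [0,0,-18,0,0,0,0.3],
    [0,0,-18,0,0,0,0.3],
    [0,0,-18,0,0,0,0.3],
    [0,0,-18,0,0,0,0.3],
  ],
)

```text
t: 13.05
tool_pos: [394.5, -17.0, 353.2]
ee_rot: [[-0.997, 0.076, -0.001], [0.076, 0.997, 0.0], [0.001, 0.0, -1.0]]
wrist_force: [-0.8, -0.0, -0.5]
finger_gap: 59.8
grasp_force: 0.0
```

>>> apply_moves(
  moves=[
    [0,-7,0,0,0,0,0.3],
    [0,-14,0,0,0,0,0.3],
    [0,-21,0,0,0,0,0.3],
    [0,-28,0,0,0,0,0.3],
    [0,-30,0,0,0,0,0.3],
    [0,-30,0,0,0,0,0.3],
    [0,-30,0,0,0,0,0.3],
    [0,-30,0,0,0,0,0.3],
  ],
)

```text
t: 13.85
tool_pos: [395.5, -17.2, 354.3]
ee_rot: [[-0.864, 0.075, 0.499], [0.065, 0.997, -0.037], [-0.5, -0.0, -0.866]]
wrist_force: [-0.3, -0.1, 0.8]
finger_gap: 59.6
grasp_force: 0.0
```

```bash
python3 - <<'E'
from h import *
s=manip.get_state(); print(s["tool_pos"],np.round(s["ee_rot"],4),np.round(s["q"],2),s["t"])
a=np.radians(-4.3);sx=np.array([np.cos(a),np.sin(a),0]);Z=np.array([0,0,1.])
k=np.array([461.9,-21.6,84]); ax=-.5*sx+.866*Z; R=np.array(s["ee_rot"])
for d in (100,5): tgt=k+d*ax; print(d,tgt,(R.T@(tgt-s["tool_pos"])).round(1))
E
```

```text
[395.45369335 -17.22053527 354.27524332] [[-0.8636  0.075   0.4985]
 [ 0.0649  0.9972 -0.0375]
 [-0.4999 -0.     -0.8661]] [-0.34 -0.34  1.94  0.15  1.03 -1.88] 13.85
100 [412.04074332 -17.85106366 170.6       ] [ 77.5   0.6 167.4]
5 [459.40703717 -21.41255318  88.33      ] [ 77.5   0.6 262.4]
```

>>> apply_moves(
  moves=[
    [0,0,0,0.02,0,0.03,0.3],
    [0,0,0,0.04,0,0.06,0.3],
    [0,0,0,0.06,0,0.1,0.3],
    [0,0,0,0.0775,0.0006,0.13,0.3],
    [0,0,0,0.0775,0.0006,0.155,0.3],
    [0,0,0,0.0775,0.0006,0.1674,0.3],
    [0,0,0,0.0775,0.0006,0.1674,0.3],
    [0,0,0,0.0775,0.0006,0.1674,0.3],
    [0,0,0,0.0775,0.0006,0.1674,0.3],
  ],
)

```text
t: 14.75
tool_pos: [411.9, -17.8, 170.9]
ee_rot: [[-0.863, 0.075, 0.5], [0.064, 0.997, -0.038], [-0.501, -0.0, -0.865]]
wrist_force: [0.5, 1.0, 0.2]
finger_gap: 60.2
grasp_force: 0.0
```

```bash
python3 - <<'E'
from h import *
s=manip.get_state(); print(s["tool_pos"])
p=manip.snapshot("wrist"); np.savez("w5.npz",**p); save(p,"f.png")
R=np.array(s["ee_rot"]);T=np.array(s["tool_pos"])
for d in manip.trace("knob",p)[:2]:
    m=cv2.erode(d["mask"].astype(np.uint8),np.ones((3,3)))>0
    Q=(pts(p,m)-T)@R; print(d["conf"],d["rect"],np.percentile(Q,[2,10,50,90,98],axis=0).round(1).tolist())
print("tool coords knob region")
Q=(pts(p)-T)@R; q=Q[(abs(Q[:,0])<40)&(abs(Q[:,1])<30)&(Q[:,2]>80)&(Q[:,2]<110)];print(len(q),np.percentile(q,[2,10,50,90,98],axis=0).round(1).tolist())
E
```

```text
[411.94004936 -17.80080367 170.94009887]
0.94 [303.2, 187.6, 34.3, 36.8] [[-8.2, -9.8, 88.4], [-5.8, -7.7, 88.8], [2.4, -0.6, 89.8], [9.5, 7.0, 94.4], [10.6, 9.2, 102.1]]
tool coords knob region
941 [[-9.6, -10.7, 88.4], [-6.7, -8.3, 88.9], [2.3, 0.0, 90.0], [9.7, 7.8, 99.3], [10.8, 10.1, 106.6]]
```

View pics/f.png

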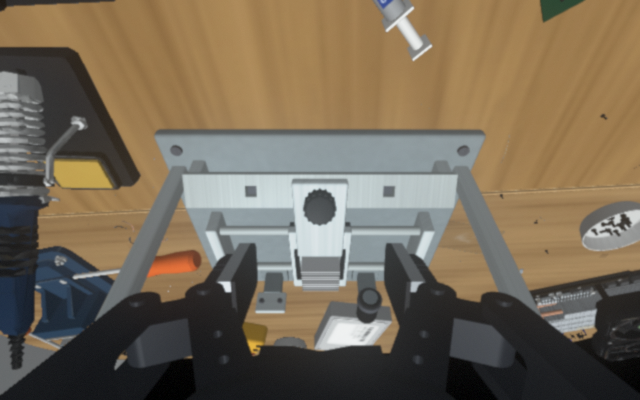

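The knob sits centred between the fingers at (320,206). I advance along the tool axis.

>>> apply_moves(
  moves=[
    [0,0,0,0.001,0,0.025,0.3],
    [0,0,0,0.001,0,0.05,0.3],
    [0,0,0,0.001,0,0.07,0.3],
    [0,0,0,0.001,0,0.085,0.3],
    [0,0,0,0.001,0,0.095,0.3],
    [0,0,0,0.001,0,0.095,0.3],
    [0,0,0,0.001,0,0.095,0.3],
    [0,0,0,0.001,0,0.095,0.3],
  ],
)

```text
t: 15.65
tool_pos: [457.9, -21.2, 88.2]
ee_rot: [[-0.863, 0.075, 0.5], [0.064, 0.997, -0.038], [-0.502, -0.0, -0.865]]
wrist_force: [0.7, -0.3, 0.6]
finger_gap: 59.6
grasp_force: 0.0
```

>>> apply_moves(
  moves=[
    [0,0,0,0,0,0,0.5],
    [0,0,0,0,0,0,0.6],
    [0,0,0,0,0,0,0.65],
    [0,0,0,0,0,0,0.7],
    [0,0,0,0,0,0,0.75],
    [0,0,0,0,0,0,0.8],
    [0,0,0,0,0,0,0.9],
    [0,0,0,0,0,0,0.9],
    [0,0,0,0,0,0,0.9],
  ],
)

```text
t: 16.55
tool_pos: [457.7, -21.2, 87.7]
ee_rot: [[-0.863, 0.075, 0.499], [0.065, 0.997, -0.038], [-0.501, -0.0, -0.866]]
wrist_force: [-4.3, -0.0, 6.6]
finger_gap: 19.7
grasp_force: 58.3
```

>>> apply_moves(
  moves=[
    [0,0,0,0,0,-0.003,0.9],
    [0,0,0,0,0,-0.006,0.9],
    [0,0,0,0,0,-0.009,0.9],
    [0,0,0,0,0,-0.011,0.9],
    [0,0,0,0,0,-0.011,0.9],
    [0,0,0,0,0,-0.011,0.9],
    [0,0,0,0,0,-0.011,0.9],
  ],
)

```text
t: 17.25
tool_pos: [452.4, -20.8, 96.8]
ee_rot: [[-0.863, 0.075, 0.499], [0.065, 0.997, -0.038], [-0.5, -0.0, -0.866]]
wrist_force: [3.7, -0.1, -5.5]
finger_gap: 19.9
grasp_force: 58.9
```

>>> apply_moves(
  moves=[
    [0,0,0,0,0.003,0,0.9],
    [0,0,0,0,0.01,0,0.9],
    [0,0,0,0,0.018,0,0.9],
    [0,0,0,0,0.026,0,0.9],
    [0,0,0,0,0.034,0,0.9],
    [0,0,0,0,0.042,0,0.9],
    [0,0,0,0,0.049,0,0.9],
    [0,0,0,0,0.055,0,0.9],
    [0,0,0,0,0.059,0,0.9],
    [0,0,0,0,0.06,0,0.9],
    [0,0,0,0,0.06,0,0.9],
    [0,0,0,0,0.06,0,0.9],
  ],
)

```text
t: 18.45
tool_pos: [456.9, 39.1, 96.9]
ee_rot: [[-0.863, 0.075, 0.499], [0.065, 0.997, -0.037], [-0.5, 0.0, -0.866]]
wrist_force: [4.8, 0.9, -5.7]
finger_gap: 20.0
grasp_force: 59.1
```

>>> apply_moves(
  moves=[
    [0,0,0,0,0,0.003,0.9],
    [0,0,0,0,0,0.006,0.9],
    [0,0,0,0,0,0.009,0.9],
    [0,0,0,0,0,0.011,0.9],
    [0,0,0,0,0,0.011,0.9],
    [0,0,0,0,0,0.011,0.9],
  ],
)

```text
t: 19.05
tool_pos: [462.2, 38.6, 87.7]
ee_rot: [[-0.863, 0.075, 0.499], [0.065, 0.997, -0.038], [-0.501, -0.0, -0.866]]
wrist_force: [-1.3, 0.4, 4.1]
finger_gap: 19.9
grasp_force: 60.6
```

>>> apply_moves(
  moves=[
    [0,0,0,0,0,0,0.7],
    [0,0,0,0,0,0,0.55],
    [0,0,0,0,0,0,0.4],
    [0,0,0,0,0,0,0.3],
    [0,0,0,0,0,0,0.3],
    [0,0,0,0,0,-0.02,0.3],
    [0,0,0,0,0,-0.06,0.3],
    [0,0,0,0,0,-0.1,0.3],
    [0,0,0,0,0,-0.12,0.3],
    [0,0,0,0,0,-0.12,0.3],
    [0,0,0,0,0,-0.12,0.3],
  ],
)

```text
t: 20.15
tool_pos: [402.4, 43.2, 191.4]
ee_rot: [[-0.863, 0.075, 0.5], [0.065, 0.997, -0.038], [-0.501, 0.0, -0.865]]
wrist_force: [-0.3, 0.4, -0.2]
finger_gap: 60.1
grasp_force: 0.0
```

```bash
python3 - <<'E'
from h import *
s=manip.get_state(); print(s["tool_pos"],s["t"],s["finger_gap"])
R=np.array(s["ee_rot"]);K0=np.array([461.9,-21.6,84])+60*np.array([.075,.997,0])
p=manip.snapshot("wrist"); ims=[p["frame"][100:360,160:480]]
for d in manip.trace("knob",p)[:1]:
    m=cv2.erode(d["mask"].astype(np.uint8),np.ones((3,3)))>0
    Q=(pts(p,m)-K0)@R; print("knob in plunger frame",d["conf"],np.percentile(Q,[2,10,50,90,98],axis=0).round(1).tolist())
c=np.array([594.5,-31.5,0])+60*np.array([.075,.997,0]); print("expected hs",c)
for n in ("scene","side"):
    p=manip.snapshot(n); P=pts(p); q=P[np.all((P>c+[-35,-35,60])&(P<c+[35,35,85]),axis=1)]
    print(n,cv2.minAreaRect(q[:,:2].astype(np.float32)),np.percentile(q[:,2],[50,95]))
    ims.append(cv2.resize(p["frame"][150:310,230:427],(320,260),interpolation=cv2.INTER_CUBIC))
cv2.imwrite("pics/g.png",cv2.resize(np.hstack(ims[:2])[:,:,::-1],(800,325)))
E
```

```text
[402.37540481  43.18690367 191.36919109] 20.15 60.069913123338424
knob in plunger frame 0.74 [[-8.6, -8.4, -12.0], [-6.0, -6.1, -11.4], [2.1, 1.0, -10.5], [9.4, 7.9, -6.4], [10.4, 10.3, 0.8]]
expected hs [599.    28.32   0.  ]
scene ((598.0411376953125, 26.36840057373047), (41.028507232666016, 42.94482421875), 83.73143005371094) [67.08721099 69.79588122]
side ((597.4662475585938, 28.302125930786133), (41.38197708129883, 40.512725830078125), 84.07286834716797) [66.04160746 70.10464573]
```

View pics/g.png

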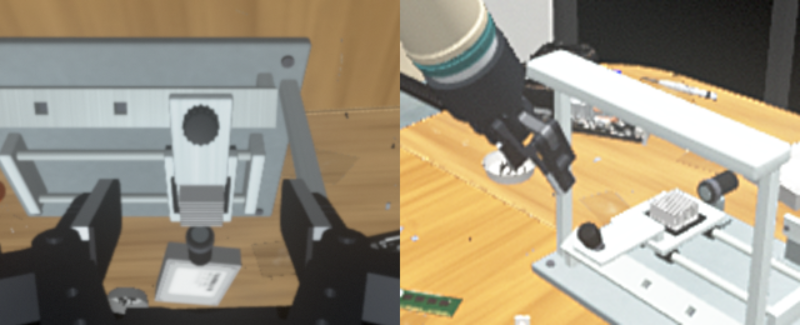

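The knob (200,125 in the left half) and the carriage are now in line with the lens barrel. The heatsink is flat in the nest (right half, 675,212), and the knob height matches its pin-down height at the start.

```bash
python3 -c "
from workcell import manip
print(manip.job_done())"
```

```text
the job is handed in; nothing more can be done
None
```

The heatsink is seated flat in the nest, the carriage is at the lens station with the plunger down in its hole, the gripper is clear and the dish was not touched; the job is handed in, but no verdict came back.

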